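# Knock the stuck die out of the stitching-machine die holder

## Task

A die is stuck in the green die holder that stands on the bridge over its catch tray. Take the plain steel drift with the tall round grip from the rack, put its pin into the hole in the top of the holder and with a steady push (do not drop the drift in or strike with it) drive the die out from behind so that it drops into the tray below. Push the drift in until its collar rests on the holder, and let go of it there, standing upright.

Things in the scene. Friction and masses are not known exactly. Their poses are not given: they have to be found in the camera images.
- drift: Turned steel drift, 0.3 kg, hanging upright in the rack, round about its z axis (up). Origin: centre of its collar's underside. Below: a pin 14 mm in diameter, 52 mm long. Above: the collar, 46 mm in diameter, 8 mm thick, then a plain cylindrical grip 26 mm in diameter, 50 mm tall (top 58 mm above the origin). At the start its axes are parallel to the rack's.
- rack: Fixed plywood rack, 80 (x) by 270 (y) by 80 mm high; origin under its centre. Three 26 mm holes along its y axis, 85 mm apart, the middle one at its centre; the drift hangs by its collar in any of them. In the others a short punch with a square black head and an awl with a wooden knob, both under 45 mm above the rack: fingers closing along x clear them.
- access_hole (a point): Centre of the mouth of the access hole in the top face of the fixed green die holder, 108 mm above the bench, z up. Hole 30 mm in diameter, 12 mm deep; the die's back shows below. The top is 112 (x) by 124 mm (y), with 5 mm screw heads at its corners. The catch tray's floor is 98 mm below. With the drift home, its collar rests on this face, its origin level with this point.
- die: The stuck steel die, a disc 40 mm in diameter, 20 mm thick, 0.18 kg. Origin: its centre, at the start 23 mm below the hole's mouth. It is held in a pocket by four sprung balls under its bevelled lower edge; a push of about 5 to 15 N forces it past them. It drops into the tray after 10 to 25 mm of push, before the drift is fully home. It may land in any attitude.
Not all that is in view belongs to the job. Of the things like the drift, leave any that is blue, pink or turquoise; of the rest the smaller one is meant.

How it is judged:
On the way, in this order (a step that is already met when the one before it is completed fails the run):
1. the drift's pin is in the access hole (at least 4 mm deep) with the die still stuck in the holder (z of drift in the frame of access_hole below 0.048 m and horizontal distance between drift and access_hole below 0.016 m and angle between drift's own z axis and vertical below 0.35 rad and z of die in the frame of access_hole above -0.04 m), for 0.02 s.
2. the die has dropped out into the catch tray while the fingers still hold or press the drift (z of die in the frame of access_hole below -0.062 m and horizontal distance between die and access_hole below 0.07 m and contact force between the fingers and drift above 0.5 N), for 0.05 s.
At the end, for the whole second after the job is handed in: The die rests in the catch tray (centre over 62 mm below the hole's mouth, within 70 mm of its axis). The released drift stands at rest in the hole, upright within 10 degrees, collar on the holder (within 8 mm), its axis within 16 mm of the hole's centre (z of die in the frame of access_hole below -0.062 m and horizontal distance between die and access_hole below 0.07 m and linear speed of each of die, drift below 0.03 m/s and z of drift in the frame of access_hole between -0.006 and 0.008 m and horizontal distance between drift and access_hole below 0.016 m and angle between drift's own z axis and vertical below 0.17 rad); the robot touches nothing.
It fails at once if the drift is dropped or struck against the stuck die (faster than 0.4 m/s in the hole) (z of drift in the frame of access_hole below 0.048 m and horizontal distance between drift and access_hole below 0.016 m and z of die in the frame of access_hole above -0.04 m and linear speed of drift above 0.4 m/s).
It also fails if it takes over 43 s, if anything falls off the work surface, if the arm or the gripper's body presses on something with over 40 N, if the wrist force passes 120 N, or if a joint passes its speed limit or range.

## Robot

A 6-joint arm with a two-finger parallel gripper is mounted at the origin on the work surface. World frame = base frame: x ahead of the robot, y to its left, z up, the work surface at z = 0. Lengths are in m, angles in rad, forces in N, time in s.
With the tool pointing down it reaches from about 0.35 to 0.925 m from the base axis. Payload 6.4 kg.
Tool frame: the origin (TCP) lies between the finger pads; the fingertips stand 17 mm ahead of it and the grasp point (between the pads) lies 2 mm behind it (bot.tip_reach is the distance from the TCP to the fingertips, in m); z points along the fingers, x is the direction in which the jaws open and shut, and the axes are right-handed (so a half turn about z gives the same grasp; the last joint's range is limited). The gripper opens to 94 mm and grips with 3 to 60 N. Pads are 16 mm wide; open, the fingers measure 119 mm over their backs; the gripper's body (75 mm by 177 mm) begins 78 mm behind the grasp point.
Start: joints at [-1.364, 0.245, 1.558, -0, 1.339, -0.174], TCP at [0.242, -0.603, 0.222] pointing down, gripper open.
Joint ranges: [-3.13, 3.13], [-1.02, 2.26], [0.13, 2.54], [-0.95, 4.09], [0.21, 2.88], [-2.74, 2.74]. Speed limits (rad/s): [2.57, 2.57, 3.14, 3.14, 3.14, 3.14].

## Interface

Orientations are given as a unit quaternion [x, y, z, w].
In Python, from station import bot gives the robot as it stands. The module is installed in compiled form; this text tells all that it offers.
- The arm moves only by the shell command python3 -m handwheel 'ROWS' [OPENING] [FORCE]. ROWS is JSON, a list of rows, each a list of 4 numbers: the shift along the tool's x, y, z in m, then the turn about the tool's z in degrees. In form: [[tx, ty, tz, spin], ...]. A call has 1 to 8 rows; each row is the pose to reach, as a shift and turn from the pose commanded when the call began, along the tool's axes at that moment; what a row does not reach only later rows make up. A row lasts 1/10 s, in which the tool goes at most 50 mm and 8.59 degrees, less where a joint would pass 70% of its speed; a pose out of reach is approached as far as the arm can. A call with a gripper value outside its range is refused whole. OPENING is the gripper's target within -1 to 1 (fully open at 1, half-way at 0, shut at -1), set as the call begins (- or left out, the last holds). The fingers move at their own pace and stop on an object; FORCE is the grip in N (left out, the last holds). Time passes only in rows, so rows that repeat a pose let the fingers close. It gives the time, the measured TCP pose, the force and the opening at its end, in the units of the state.
- bot.sense(): the state, without advancing time (a new reading comes with each control period).
- bot.get_image(name): name is "scene" or "top" or "wrist"; returns a dict with "image" (480x640x3 uint8, blue, green, red), "fx", "fy", "cx", "cy" (pixels), "k1" (the pictures are not rectified: a ray, as slopes to the right and down, at radius r is drawn at 1 + k1 r^2 times it, then the intrinsics apply), "world_from_camera" (4x4, takes a point from camera to world coordinates). Camera axes: x right, y up, looking along -z (the intrinsics and any distortion apply to the point x, -y, -z); pixel columns grow to the right and rows downward; lengths in m; the calibration is good to about 2 mm. A picture is of the moment at which its call begins. There is no depth.
- bot.finish_job(): hands the job in, once; it reports no verdict.
The state is a dict: "time": time; "q": joint angles; "qd": joint speeds; "joint_efforts": joint torques, N m; "tcp_pos": TCP position; "tool_rot": TCP orientation; "force": force on the tool from outside, world axes, zero at the start; "ft_torque": the same for the moment, N m; "gripper_width": finger opening in m.
Only numpy, scipy, OpenCV 4.12 (cv2) and the standard library are available. Lean on these libraries where they do the work, as an engineer would, in place of code of your own. Each camera call takes 0.05 s, during which the arm holds its last target. There are 200 camera calls.

## Working session

There is one attempt and no reset: what is moved stays moved. The work goes in short steps, Python scripts to look and compute and a shell command to move; the robot and the scene stay as the last step left them, time stands still between calls to the robot, and variables do not carry over. Pictures are saved under pics/ and viewed, about 8 in all and at most 12, crops included, and the job is handed in when it is done.

```bash
mkdir -p pics; cat > h.py <<'E'
import numpy as np, cv2
from station import bot
def shot(n,f):
    d=bot.get_image(n); cv2.imwrite('pics/'+f,d['image']); 
    np.savez('pics/'+f+'.npz',**{k:np.array(v) for k,v in d.items()}); return d
def load(f): return dict(np.load('pics/'+f+'.npz'))
def K(d): return np.array([[d['fx'],0,d['cx']],[0,d['fy'],d['cy']],[0,0,1.]])
def ray(d,u,v):
    p=cv2.undistortPoints(np.array([[[u,v]]],float),K(d),np.array([float(d['k1']),0,0,0]))[0,0]
    # k1 model identical to OpenCV radial term
    T=d['world_from_camera']; return T[:3,3],T[:3,:3]@np.array([p[0],-p[1],-1])
def onz(d,u,v,z):
    o,r=ray(d,u,v); return o+r*(z-o[2])/r[2]
def proj(d,P):
    T=d['world_from_camera']; c=T[:3,:3].T@(np.array(P)-T[:3,3]); x=np.array([[[c[0],-c[1],-c[2]]]])
    return cv2.projectPoints(x,np.zeros(3),np.zeros(3),K(d),np.array([float(d['k1']),0,0,0]))[0].ravel()
E
python3 - <<'E'
from h import *
for n in('scene','top','wrist'):
    d=shot(n,n+'0.png'); print(n,d['fx'],d['k1'],np.round(d['world_from_camera'],3).tolist())
s=bot.sense(); print(s['time'],s['tcp_pos'],s['tool_rot'])
E
```

```text
scene 501.38438268798944 -0.016038343841574012 [[-0.633, -0.618, 0.466, 0.947], [0.774, -0.496, 0.393, 0.454], [-0.011, 0.61, 0.793, 0.849], [0.0, 0.0, 0.0, 1.0]]
top 565.8607095717039 -0.04466470362041344 [[0.029, 0.983, -0.181, 0.346], [-1.0, 0.028, -0.005, 0.079], [0.001, 0.181, 0.983, 0.909], [0.0, 0.0, 0.0, 1.0]]
wrist 430.89031244961933 -0.09029206869607245 [[0.371, 0.902, 0.222, 0.304], [-0.928, 0.361, 0.088, -0.577], [-0.001, -0.239, 0.971, 0.383], [0.0, 0.0, 0.0, 1.0]]
0.15 [ 0.24148841 -0.60303443  0.22164055] [ 8.28146398e-01 -5.60511400e-01 -5.12517365e-04 -5.01076073e-04]
```

View pics/top0.png

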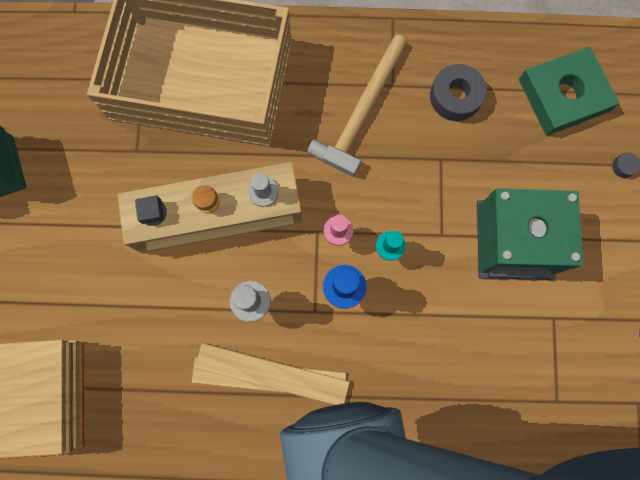

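View pics/scene0.png

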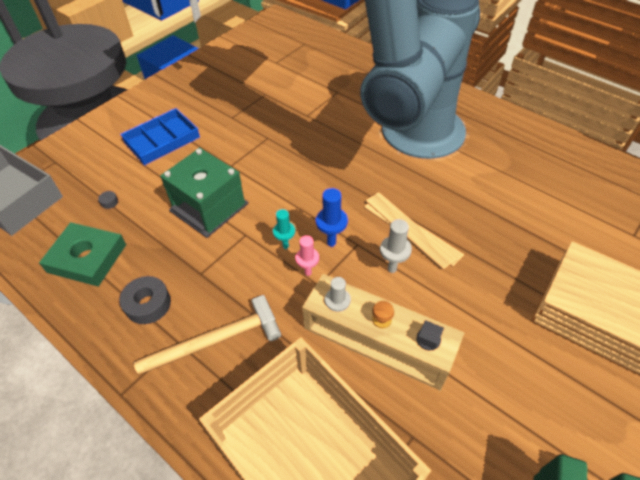

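The top picture shows these candidates:
- Steel drift in the rack at (263,190).
- Larger steel one standing free at (250,300).
- Blue (345,287), pink (338,229) and turquoise (391,245), all excluded.
- Awl (205,198) and punch (150,209), which have a different form.

The smaller plain steel one, in the rack at top (263,190) and scene (338,292), is meant. The holder's hole is at top (538,228) and scene (200,176). I'll check this in a close crop.

```bash
python3 - <<'E'
from h import *
t=cv2.imread('pics/top0.png'); s=cv2.imread('pics/scene0.png')
c=lambda im,x,y:cv2.resize(im[y:y+75,x:x+100],None,fx=4,fy=4,interpolation=cv2.INTER_CUBIC)
cv2.imwrite('pics/crop.png',np.vstack([np.hstack([c(t,215,150),c(t,490,190)]),np.hstack([c(s,290,260),c(s,150,145)])]))
T=load('top0.png');S=load('scene0.png')
def blobs(im,box,lo,hi):
    x,y,w,h=box; hsv=cv2.cvtColor(im[y:y+h,x:x+w],cv2.COLOR_BGR2HSV); m=cv2.inRange(hsv,lo,hi)
    for k in cv2.findContours(m,cv2.RETR_EXTERNAL,cv2.CHAIN_APPROX_NONE)[0]:
        if cv2.contourArea(k)>25:
            (a,b),ax,an=cv2.fitEllipse(k); print(' ',round(a+x,1),round(b+y,1),np.round(ax,1),round(an),cv2.boundingRect(k))
g=((0,0,90),(179,60,255))
print('drift top');blobs(t,(235,165,55,50),*g);print('drift scene');blobs(s,(315,265,50,50),*g)
print('hole top');blobs(t,(520,210,36,36),*g);print('hole scene');blobs(s,(188,166,26,20),*g)
print('screws top');blobs(t,(480,180,110,90),*g)
print('screws scene');blobs(s,(160,140,90,70),*g)
E
```

```text
drift top
  262.5 189.9 [28.8 32.5] 158 (13, 8, 31, 34)
drift scene
  337.4 295.5 [23.1 33. ] 1 (10, 12, 26, 34)
hole top
  537.2 227.4 [16.  19.2] 139 (9, 9, 18, 18)
hole scene
  200.0 175.5 [ 7.1 13. ] 77 (6, 6, 13, 8)
screws top
  575.2 256.3 [8.3 9.2] 98 (91, 72, 10, 9)
  506.5 254.5 [8.4 9.3] 98 (22, 70, 10, 10)
  537.2 227.4 [16.  19.2] 139 (49, 39, 18, 18)
  571.7 197.2 [8.1 9.4] 73 (87, 13, 10, 9)
  504.5 195.4 [7.8 9.4] 92 (20, 11, 10, 9)
screws scene
  199.2 195.1 [6.2 6.5] 58 (36, 52, 7, 7)
  200.0 175.5 [ 7.1 13. ] 77 (34, 32, 13, 8)
  167.2 173.5 [5.7 6.6] 60 (4, 30, 7, 7)
  230.8 171.1 [6.2 6.5] 54 (68, 28, 7, 7)
  198.5 151.2 [5.7 6.4] 38 (35, 8, 7, 7)
```

View pics/crop.png

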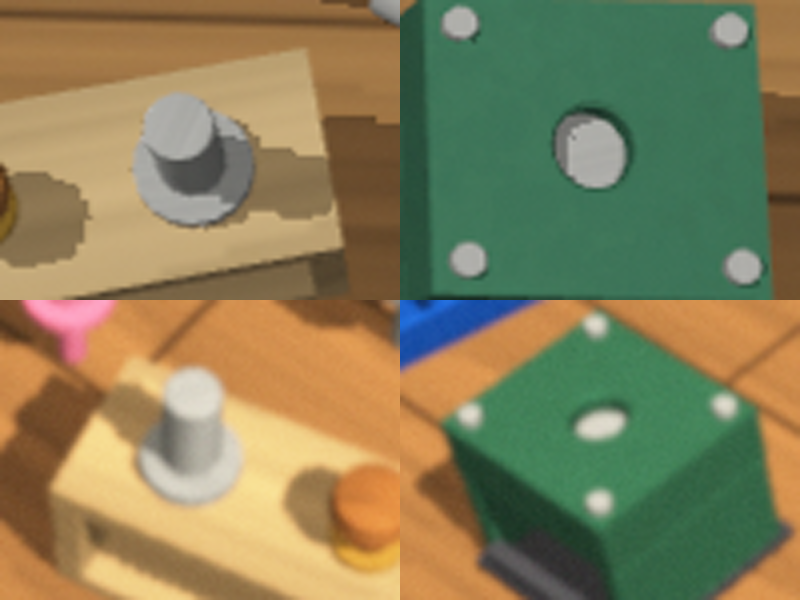

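The crop confirms a plain steel drift (round grip, wide collar) at the right end of the rack, top (263,191). The holder's hole shows the die back at (538,228), with four screws around it.

```bash
python3 - <<'E'
from h import *
from scipy.spatial.transform import Rotation as R
T=load('top0.png');S=load('scene0.png')
def tri(a,b):
    o1,r1=ray(T,*a);o2,r2=ray(S,*b);A=np.c_[r1,-r2];k=np.linalg.lstsq(A,o2-o1,rcond=None)[0]
    p,q=o1+k[0]*r1,o2+k[1]*r2;return np.round((p+q)/2,4),round(np.linalg.norm(p-q),4)
print('grip top tri',tri((259.7,181.7),(338.2,281.7)))
print('grip z.138',onz(T,259.7,181.7,.138),onz(S,338.2,281.7,.138)); print('collar z.088',onz(T,263.3,191.5,.088))
st=[(575.2,256.3),(506.5,254.5),(504.5,195.4),(571.7,197.2)]; ss=[(198.5,151.2),(230.8,171.1),(199.2,195.1),(167.2,173.5)]
P=[tri(a,b) for a,b in zip(st,ss)];print('screws',P);print('mean tri',np.mean([p[0] for p in P],0))
Z=.113
pt=np.array([onz(T,*a,Z) for a in st]);ps=np.array([onz(S,*a,Z) for a in ss]);print('mean top',pt.mean(0),'scene',ps.mean(0))
print('sides',[np.linalg.norm(pt[i]-pt[i-1]).round(4) for i in range(4)],'dir',np.degrees(np.arctan2(*(pt[1]-pt[0])[1::-1])))
im=cv2.imread('pics/top0.png');x,y=518,208
hsv=cv2.cvtColor(im[y:y+40,x:x+40],cv2.COLOR_BGR2HSV);m=cv2.inRange(hsv,(60,80,75),(95,255,255));m=255-m
for k in cv2.findContours(m,cv2.RETR_EXTERNAL,cv2.CHAIN_APPROX_NONE)[0]:
    if cv2.contourArea(k)>100:
        e=cv2.fitEllipse(k);print('mouth px',e[0][0]+x,e[0][1]+y,e[1],onz(T,e[0][0]+x,e[0][1]+y,.108))
a=onz(T,215,150+103/4,.08);b=onz(T,215+305/4,150+50/4,.08);print('rack edge dir',np.degrees(np.arctan2(*(b-a)[1::-1])))
s=bot.sense();M=R.from_quat(s['tool_rot']).as_matrix();print(M.round(4));print(s['tcp_pos'])
print('tip reach',bot.tip_reach,s['gripper_width'])
E
```

```text
grip top tri (array([0.5759, 0.173 , 0.1384]), np.float64(0.0003))
grip z.138 [0.57593976 0.17316187 0.138     ] [0.57574965 0.17269727 0.138     ]
collar z.088 [0.57569229 0.17308005 0.088     ]
screws [(array([ 0.4864, -0.2833,  0.1117]), np.float64(0.0009)), (array([ 0.4861, -0.183 ,  0.1124]), np.float64(0.001)), (array([ 0.5741, -0.1832,  0.1123]), np.float64(0.0017)), (array([ 0.5743, -0.2826,  0.1123]), np.float64(0.001))]
mean tri [ 0.530225 -0.233025  0.112175]
mean top [ 0.52970402 -0.23214817  0.113     ] scene [ 0.53089486 -0.23288462  0.113     ]
sides [np.float64(0.0879), np.float64(0.0999), np.float64(0.0876), np.float64(0.0996)] dir 90.11139626406897
mouth px 537.1826648712158 226.56642532348633 (17.50429916381836, 20.0111141204834) [ 0.52923841 -0.23047893  0.108     ]
rack edge dir -78.11141460708467
[[ 3.717e-01 -9.284e-01 -3.000e-04]
 [-9.284e-01 -3.717e-01  1.400e-03]
 [-1.400e-03 -3.000e-04 -1.000e+00]]
[ 0.24148841 -0.60303443  0.22164055]
tip reach 0.017 0.09347713621861435
```

Both measurements agree with the given sizes: drift at (0.576, 0.173) with its top at z 0.138, hole at about (0.530, -0.232). I'm moving above the drift, with the jaws along the rack's x (about 12°).

```bash
G='[-0.5905,-0.5968,0,-80]'; python3 -m handwheel '[[-0.5905,-0.5968,0,-80],[-0.5905,-0.5968,0,-80],[-0.5905,-0.5968,0,-80],[-0.5905,-0.5968,0,-80],[-0.5905,-0.5968,0,-80],[-0.5905,-0.5968,0,-80],[-0.5905,-0.5968,0,-80],[-0.5905,-0.5968,0,-80]]' 1
cat > go.py <<'E'
import sys
from h import *
from scipy.spatial.transform import Rotation as R
s=bot.sense();M=R.from_quat(s['tool_rot']).as_matrix()
x,y,z,yaw=map(float,sys.argv[1:5]); cy=np.degrees(np.arctan2(M[1,0],M[0,0]))
print('t',s['time'],'tcp',s['tcp_pos'].round(4),'yaw',cy.round(2),'w',round(s['gripper_width'],4),'F',np.round(s['force'],1),'q',np.round(s['q'],2))
print('shift',(M.T@(np.array([x,y,z])-s['tcp_pos'])).round(4),'spin',round(((cy-yaw+90)%180)-90,1),'tilt',np.degrees(np.arccos(-M[2,2])).round(2))
E
python3 go.py .576 .173 .2216 12
```

```text
time: 0.95
tcp_pos: [0.4013, -0.2346, 0.2224]
tool_rot: [1.0, 0.008, 0.0, 0.0]
force: [-0.6, -0.1, 1.2]
gripper_width: 0.0939
t 0.95 tcp [ 0.4013 -0.2346  0.2224] yaw 0.89 w 0.0939 F [-0.6 -0.1  1.2] q [-0.77 -0.21  2.02  0.    1.33 -0.79]
shift [ 0.1811 -0.4048  0.0008] spin -11.1 tilt 0.01
```

```bash
python3 -m handwheel '[[0.181,-0.4,0,-11],[0.181,-0.4,0,-11],[0.181,-0.4,0,-11],[0.181,-0.4,0,-11],[0.181,-0.4,0,-11],[0.181,-0.4,0,-11],[0.181,-0.4,0,-11],[0.181,-0.4,0,-11]]'
python3 go.py .576 .173 .2216 12
```

```text
time: 1.75
tcp_pos: [0.5626, 0.1317, 0.2223]
tool_rot: [0.995, 0.101, -0.0, 0.0]
force: [-0.3, -1.1, -0.3]
gripper_width: 0.094
t 1.75 tcp [0.5626 0.1317 0.2223] yaw 11.6 w 0.094 F [-0.3 -1.1 -0.3] q [ 0.03  0.08  1.75 -0.    1.32 -0.17]
shift [ 0.0215 -0.0378  0.0007] spin -0.4 tilt 0.01
```

```bash
python3 -m handwheel '[[0.02,-0.025,0,0],[0.02,-0.025,0,0],[0.02,-0.025,0,0],[0.02,-0.025,0,0]]'
python3 go.py .576 .173 .2216 12; python3 -c "
from h import *
shot('wrist','w1.png')
d=shot('top','t1.png')
w=load('w1.png')
print(proj(w,[.576,.173,.138]),proj(w,[.576,.173,.088]))"
```

```text
time: 2.15
tcp_pos: [0.5764, 0.1571, 0.2222]
tool_rot: [0.995, 0.1, -0.0, 0.0]
force: [0.6, 0.1, 0.3]
gripper_width: 0.0939
t 2.15 tcp [0.5764 0.1571 0.2222] yaw 11.51 w 0.0939 F [0.6 0.1 0.3] q [ 0.08  0.12  1.7  -0.    1.32 -0.12]
shift [ 0.0028 -0.0157  0.0006] spin -0.5 tilt 0.04
[329.05389663 231.48069276] [328.02831066 216.01618421]
```

View pics/w1.png

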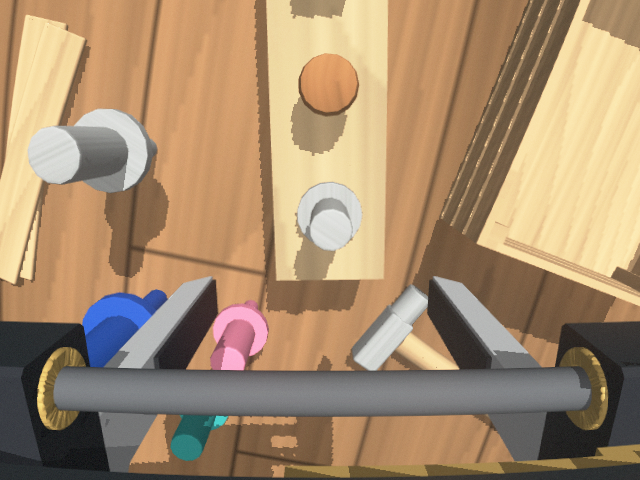

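The wrist view shows the drift's grip top at (331,230), where I predicted (329,231.5), so the estimate holds to about 1 mm. The jaws are clear on both sides. I'll centre and go down.

```bash
python3 -m handwheel '[[0.0035,-0.016,0,0],[0.0035,-0.016,0,0],[0.0035,-0.016,0.03,0],[0.0035,-0.016,0.06,0],[0.0035,-0.016,0.085,0],[0.0035,-0.016,0.1,0],[0.0035,-0.016,0.109,0],[0.0035,-0.016,0.109,0]]'
python3 go.py .576 .173 .113 12
```

```text
time: 3.05
tcp_pos: [0.5766, 0.1743, 0.1127]
tool_rot: [0.995, 0.101, -0.001, 0.0]
force: [0.7, -0.8, -0.2]
gripper_width: 0.094
t 3.05 tcp [0.5766 0.1743 0.1127] yaw 11.57 w 0.094 F [ 0.7 -0.8 -0.2] q [ 0.11  0.26  1.76 -0.    1.13 -0.1 ]
shift [-0.0009  0.0012 -0.0003] spin -0.4 tilt 0.09
```

```bash
python3 -m handwheel '[[0,0.001,0,0],[0,0.001,0,0],[0,0.001,0,0],[0,0.001,0,0],[0,0.001,0,0],[0,0.001,0,0],[0,0.001,0,0],[0,0.001,0,0]]' -1 50
python3 go.py .576 .173 .113 12;
```

```text
time: 3.85
tcp_pos: [0.5772, 0.1734, 0.1134]
tool_rot: [0.995, 0.101, -0.0, -0.0]
force: [-0.4, -0.5, -0.4]
gripper_width: 0.0335
t 3.85 tcp [0.5772 0.1734 0.1134] yaw 11.57 w 0.0335 F [-0.4 -0.5 -0.4] q [ 0.1   0.26  1.76  0.    1.13 -0.1 ]
shift [-0.0013  0.0002  0.0004] spin -0.4 tilt 0.0
```

Not closed on the 26 mm grip yet; I'll hold a little longer, then lift 0.12 m.

```bash
python3 -m handwheel '[[0,0,0,0],[0,0,0,0],[0,0,0,0],[0,0,0,0]]' -1 55
python3 -m handwheel '[[0,0,-0.01,0],[0,0,-0.03,0],[0,0,-0.06,0],[0,0,-0.09,0],[0,0,-0.12,0],[0,0,-0.12,0],[0,0,-0.12,0],[0,0,-0.12,0]]'
python3 go.py .530 -.232 .233 12; python3 -c "
from h import *
shot('wrist','w2.png');s=shot('scene','s2.png')
p=bot.sense()['tcp_pos'];print(p,proj(s,p))"
```

```text
time: 4.25
tcp_pos: [0.5774, 0.1734, 0.1135]
tool_rot: [0.995, 0.101, 0.0, -0.0]
force: [1.6, 0.2, -1.1]
gripper_width: 0.0253
time: 5.05
tcp_pos: [0.5759, 0.1732, 0.2309]
tool_rot: [0.995, 0.101, -0.002, 0.0]
force: [0.3, 0.6, -3.2]
gripper_width: 0.0256
t 5.05 tcp [0.5759 0.1732 0.2309] yaw 11.57 w 0.0256 F [ 0.3  0.6 -3.2] q [ 0.1   0.13  1.68 -0.    1.34 -0.1 ]
shift [-0.1262  0.3878 -0.0017] spin -0.4 tilt 0.25
[0.57604163 0.17321608 0.23093525] [339.07768619 248.89596953]
```

View pics/s2.png

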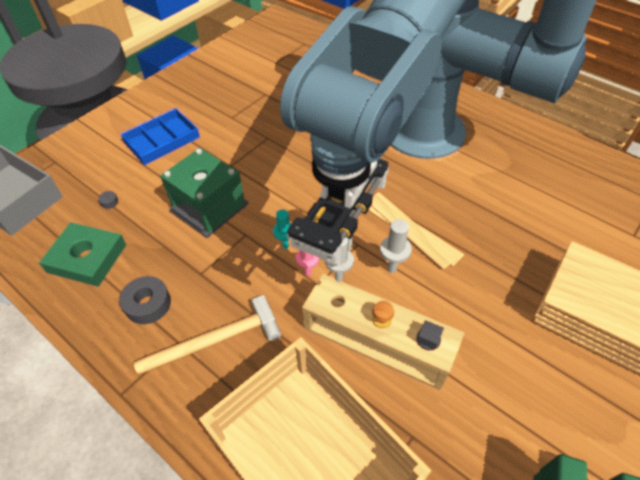

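The drift hangs in the jaws: scene (340,262), its rack hole at (338,300) is empty, width 25.6 mm, load 3 N. I'm moving it over to the holder.

```bash
python3 -m handwheel '[[-0.013,0.039,0,0],[-0.026,0.079,0,0],[-0.039,0.119,0,0],[-0.053,0.163,0,0],[-0.068,0.207,0,0],[-0.082,0.251,0,0],[-0.096,0.294,0,0],[-0.108,0.33,0,0]]'
python3 go.py .530 -.232 .233 12
```

```text
time: 5.95
tcp_pos: [0.5365, -0.1735, 0.232]
tool_rot: [0.995, 0.1, -0.001, -0.001]
force: [0.8, 0.7, -2.9]
gripper_width: 0.025
t 5.95 tcp [ 0.5365 -0.1735  0.232 ] yaw 11.51 w 0.025 F [ 0.8  0.7 -2.9] q [-0.51  0.04  1.77 -0.    1.34 -0.71]
shift [-0.018  0.056 -0.001] spin -0.5 tilt 0.13
```

```bash
python3 -m handwheel '[[-0.01,0.03,0,0],[-0.0175,0.05,0,0],[-0.0175,0.054,0,0],[-0.0175,0.054,0,0],[-0.0175,0.054,0,0],[-0.0175,0.054,0,0]]'
python3 go.py .530 -.232 .233 12
python3 - <<'E'
from h import *
w=shot('wrist','w3.png');s=shot('scene','s3.png');t=shot('top','t3.png')
p=bot.sense()['tcp_pos']
o=p-[0,0,.033]
for n,d in(('w',w),('s',s),('t',t)): print(n,'tip',proj(d,o-[0,0,.052]).round(),'hole',proj(d,[.53,-.232,.108]).round())
c=lambda d,x,y:cv2.resize(d['image'][y:y+150,x:x+200],(400,300),interpolation=cv2.INTER_CUBIC)
cv2.imwrite('pics/c3.png',np.vstack([np.hstack([c(s,100,90),c(t,440,150)]),cv2.resize(w['image'],(400,300))@np.eye(3).astype(np.uint8) if 0 else np.hstack([cv2.resize(w['image'],(400,300)),c(w,220,220)])]))
E
```

```text
time: 6.55
tcp_pos: [0.5315, -0.2268, 0.2331]
tool_rot: [0.995, 0.102, -0.0, -0.0]
force: [-0.0, 0.2, -2.0]
gripper_width: 0.0256
t 6.55 tcp [ 0.5315 -0.2268  0.2331] yaw 11.66 w 0.0256 F [-0.   0.2 -2. ] q [-0.6   0.07  1.74  0.    1.34 -0.8 ]
shift [-0.0025  0.0048  0.0001] spin -0.3 tilt 0.04
w tip [324. 258.] hole [320. 248.]
s tip [197. 161.] hole [200. 174.]
t tip [546. 219.] hole [538. 226.]
```

View pics/c3.png

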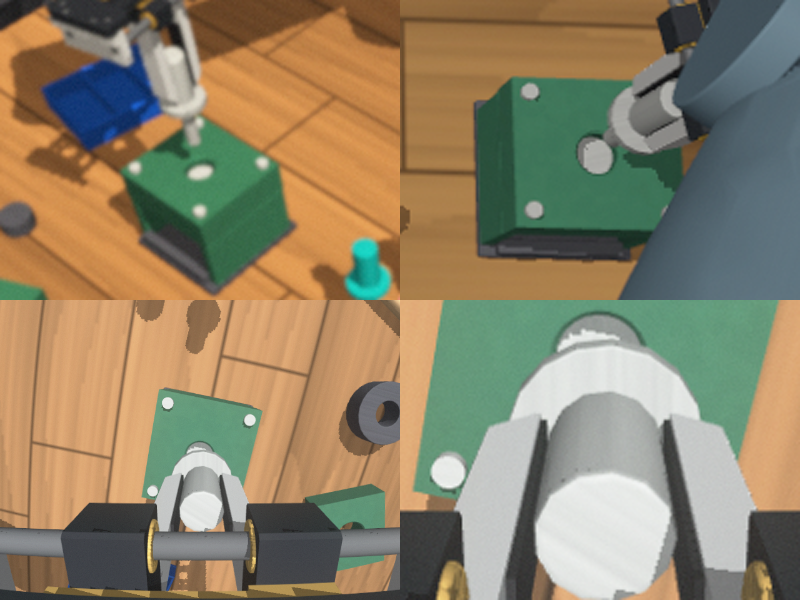

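The drift is upright in the jaws, with its pin tip at scene (196,164) and top (546,221), both matching the projections. The hole is at scene (200,176). I'll correct the last 5 mm and lower the pin gently to 8 mm inside.

```bash
python3 -m handwheel '[[-0.0025,0.0048,0,0],[-0.0025,0.0048,0,0],[-0.0025,0.0048,0.008,0],[-0.0025,0.0048,0.016,0],[-0.0025,0.0048,0.024,0],[-0.0025,0.0048,0.032,0],[-0.0025,0.0048,0.035,0],[-0.0025,0.0048,0.035,0]]'
python3 go.py .530 -.232 .185 12
```

```text
time: 7.5
tcp_pos: [0.5295, -0.2329, 0.1975]
tool_rot: [0.995, 0.101, -0.001, -0.0]
force: [0.6, 0.1, -2.9]
gripper_width: 0.0253
t 7.5 tcp [ 0.5295 -0.2329  0.1975] yaw 11.58 w 0.0253 F [ 0.6  0.1 -2.9] q [-0.61  0.1   1.77 -0.    1.27 -0.81]
shift [ 0.0007 -0.0008  0.0125] spin -0.4 tilt 0.09
```

```bash
python3 -m handwheel '[[0.001,-0.001,0.004,0],[0.001,-0.001,0.008,0],[0.001,-0.001,0.0125,0],[0.001,-0.001,0.0125,0],[0.001,-0.001,0.0125,0]]' -1 60
python3 go.py .530 -.232 .185 12
python3 - <<'E'
from h import *
s=shot('scene','s4.png');t=shot('top','t4.png')
c=lambda d,x,y:cv2.resize(d['image'][y:y+75,x:x+100],(400,300),interpolation=cv2.INTER_CUBIC)
cv2.imwrite('pics/c4.png',np.hstack([c(s,150,135),c(t,490,185)]))
E
```

```text
time: 8.0
tcp_pos: [0.5306, -0.232, 0.1858]
tool_rot: [0.995, 0.101, -0.0, -0.0]
force: [0.3, -0.6, -2.2]
gripper_width: 0.0253
t 8.0 tcp [ 0.5306 -0.232   0.1858] yaw 11.57 w 0.0253 F [ 0.3 -0.6 -2.2] q [-0.61  0.12  1.77  0.    1.25 -0.81]
shift [-0.0006 -0.0001  0.0008] spin -0.4 tilt 0.02
```

View pics/c4.png

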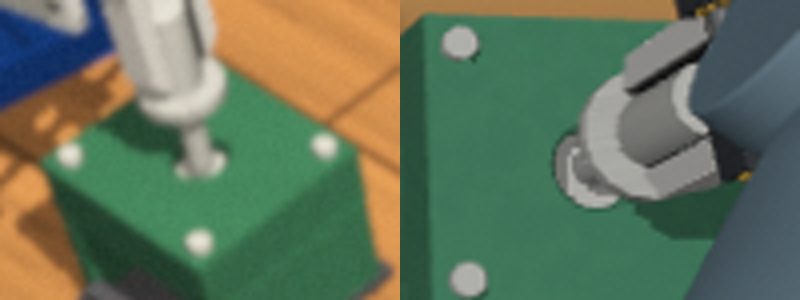

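The pin is centred in the hole in both views (scene about (200,176)), with no side force. Now a steady push: 15 mm first.

```bash
python3 -m handwheel '[[0,0,0.003,0],[0,0,0.006,0],[0,0,0.009,0],[0,0,0.012,0],[0,0,0.015,0],[0,0,0.018,0],[0,0,0.018,0]]'
python3 go.py .530 -.232 .141 12
```

```text
time: 8.8
tcp_pos: [0.5298, -0.2315, 0.1665]
tool_rot: [0.995, 0.101, -0.001, -0.001]
force: [-1.0, 0.3, -3.3]
gripper_width: 0.0255
t 8.8 tcp [ 0.5298 -0.2315  0.1665] yaw 11.57 w 0.0255 F [-1.   0.3 -3.3] q [-0.61  0.14  1.79 -0.    1.22 -0.81]
shift [0.0001 0.0005 0.0255] spin -0.4 tilt 0.15
```

```bash
python3 -m handwheel '[[0,0,0.004,0],[0,0,0.008,0],[0,0,0.012,0],[0,0,0.016,0],[0,0,0.02,0],[0,0,0.02,0]]'
python3 -m handwheel '[[0,0,0.002,0],[0,0,0.004,0],[0,0,0.005,0],[0,0,0.005,0]]'
python3 go.py .530 -.232 .141 12
```

```text
time: 9.4
tcp_pos: [0.5302, -0.2317, 0.147]
tool_rot: [0.995, 0.101, -0.001, -0.001]
force: [-0.6, 0.2, -2.6]
gripper_width: 0.0252
time: 9.8
tcp_pos: [0.5306, -0.232, 0.1428]
tool_rot: [0.995, 0.101, -0.0, -0.0]
force: [-0.3, 0.2, -2.5]
gripper_width: 0.0251
t 9.8 tcp [ 0.5306 -0.232   0.1428] yaw 11.57 w 0.0251 F [-0.3  0.2 -2.5] q [-0.61  0.17  1.8   0.    1.17 -0.81]
shift [-0.0006 -0.0001  0.0018] spin -0.4 tilt 0.01
```

Weight is still on the jaws, so the collar hasn't seated. I'll ease on until contact shows.

```bash
python3 -m handwheel '[[0,0,0.001,0],[0,0,0.002,0],[0,0,0.002,0],[0,0,0.002,0]]'
python3 -m handwheel '[[0,0,0.0015,0],[0,0,0.0015,0],[0,0,0.0015,0]]'
python3 - <<'E'
from h import *
s=shot('scene','s5.png');w=shot('wrist','w5.png')
a=cv2.resize(s['image'][125:245,120:280],(400,300),interpolation=cv2.INTER_CUBIC)
cv2.imwrite('pics/c5.png',np.hstack([a,cv2.resize(w['image'],(400,300))]))
E
```

```text
time: 10.2
tcp_pos: [0.5308, -0.2321, 0.1415]
tool_rot: [0.995, 0.101, 0.0, 0.0]
force: [-1.2, 0.6, 0.0]
gripper_width: 0.0253
time: 10.5
tcp_pos: [0.5308, -0.2322, 0.1414]
tool_rot: [0.995, 0.101, -0.0, 0.0]
force: [-5.4, 3.3, 9.0]
gripper_width: 0.0252
```

View pics/c5.png

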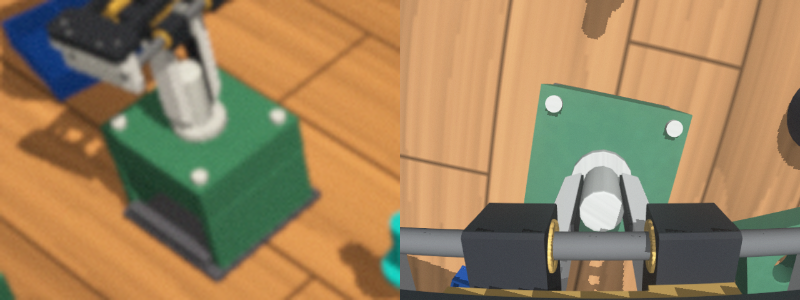

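The collar sits flat on the holder at scene (199,177), with a 9 N contact and the TCP at exactly the home height. With the 52 mm pin fully in, the die must be out. I'll relieve the push, release slowly and rise.

```bash
python3 -m handwheel '[[0,0,-0.0015,0],[0,0,-0.0015,0],[0,0,-0.0015,0]]' - 10
python3 -m handwheel '[[0,0,0,0],[0,0,0,0],[0,0,0,0],[0,0,0,0],[0,0,0,0],[0,0,0,0],[0,0,0,0],[0,0,0,0]]' 0.3
python3 -m handwheel '[[0,0,-0.01,0],[0,0,-0.03,0],[0,0,-0.06,0],[0,0,-0.09,0],[0,0,-0.13,0],[0,0,-0.16,0],[0,0,-0.16,0],[0,0,-0.16,0]]'
```

```text
time: 10.9
tcp_pos: [0.5309, -0.2322, 0.1414]
tool_rot: [0.995, 0.101, 0.0, 0.0]
force: [-1.7, 0.5, 3.9]
gripper_width: 0.0259
time: 11.7
tcp_pos: [0.5306, -0.232, 0.141]
tool_rot: [0.995, 0.101, 0.0, -0.0]
force: [-0.6, -0.0, -0.2]
gripper_width: 0.0608
time: 12.5
tcp_pos: [0.5308, -0.2321, 0.3018]
tool_rot: [0.995, 0.101, 0.001, 0.001]
force: [-0.5, -0.0, 0.3]
gripper_width: 0.0611
```

```bash
python3 -m handwheel '[[0,-0.05,0,0],[0,-0.1,0,0],[0,-0.14,0,0],[0,-0.18,0,0],[0,-0.2,0,0],[0,-0.2,0,0],[0,-0.2,0,0]]'
python3 - <<'E'
from h import *
s=shot('scene','s6.png');t=shot('top','t6.png')
c=lambda d,x,y:cv2.resize(d['image'][y:y+120,x:x+160],(400,300),interpolation=cv2.INTER_CUBIC)
cv2.imwrite('pics/c6.png',np.hstack([c(s,120,125),c(t,460,160)]))
for z in(.108,.116,.166): print(z,proj(s,[.53,-.232,z]).round(1),proj(t,[.53,-.232,z]).round(1))
E
```

```text
time: 13.2
tcp_pos: [0.49, -0.036, 0.2996]
tool_rot: [0.995, 0.101, -0.001, -0.0]
force: [0.8, 0.3, -0.3]
gripper_width: 0.0614
0.108 [200. 174.] [538.2 226.1]
0.116 [199.2 171.2] [540.3 224.9]
0.166 [194.1 153.2] [554.1 217. ]
```

View pics/c6.png

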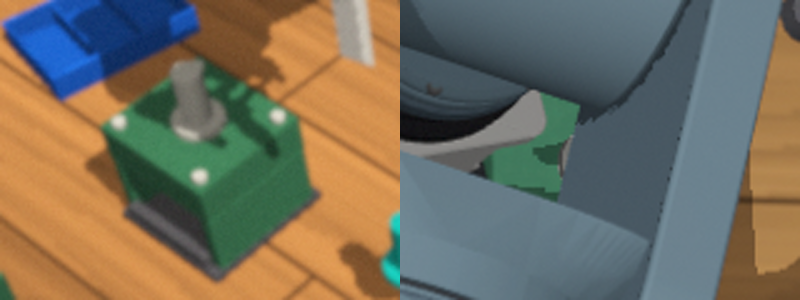

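The released drift stands upright: grip top at scene (195,154) against a predicted (194,153), collar flat on the holder at about (200,172). Handing in.

```bash
python3 -c "
from h import *
bot.finish_job()"
```

```text
the job is handed in; nothing more can be done
```

I took the smaller plain steel drift from the rack and put its pin in the holder's hole. I pushed it in slowly until the collar seated, released it, withdrew the arm and handed the job in. The last move ended at about 13 s of the 43 s allowed.

**Checks that agreed:**
- The collar seated with about 9 N of contact, with the TCP at 0.1414 m against 0.141 m expected.
- After release, the scene view showed the drift upright. Its grip top was within 1 px of where a seated drift should appear.

**Not confirmed:**
- **Die in the tray:** no camera showed it. I infer it dropped because the 52 mm pin went fully home through where the die had been.
- **Force of the push:** I read no force rise as the die gave way. The readings between moves showed only the drift's weight, about 3 N, until the collar touched.
- **Final top view:** the arm blocked it, so the upright check rests on the scene camera alone.

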